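# Pack seven seed jars in a round tin and cover it

## Task

Pack all seven seed jars into the round green tin so that every one stands upright and flat on its floor: shift the badly placed jar along the ring and fit in the two loose ones. Then put the clear dome over the tin so that it stands level on the bench all round. Do not tip a jar over, and leave the seed box, pot, trowel and bulb planter as they are.

Things in the scene. Friction and masses are not known exactly. Their poses are not given: they have to be found in the camera images.
- tin: Shallow round green tin, open on top, fixed: inner diameter 160 mm, outer 166, sheet floor flush with the bench (under 1 mm), rim 30 mm above the bench. Origin: centre of its underside, on the bench. Seven jars fit only as one in the middle and six in a ring, centres 53 mm from the middle, 60 degrees apart (2 to 3 mm gaps). Fingers closing along the ring have most room; the wall is 16 mm outside a ring jar's knob.
- jar1: Squat seed jar: glass body 50 mm diameter with a 6 mm bevel round its foot, flat wooden stopper disc (49 mm diameter, upper face 30 mm above the foot), on it a wooden knob 22 mm diameter, 26 mm tall (top at 56 mm); 50 to 95 g. All jars alike but for seed colour. Origin: centre of foot, z up. Five jars start in the tin (one in the middle, four in the ring, one of these midway between two places), two on the bench: any of them.
- jar2: Squat seed jar: glass body 50 mm diameter with a 6 mm bevel round its foot, flat wooden stopper disc (49 mm diameter, upper face 30 mm above the foot), on it a wooden knob 22 mm diameter, 26 mm tall (top at 56 mm); 50 to 95 g. All jars alike but for seed colour. Origin: centre of foot, z up. Five jars start in the tin (one in the middle, four in the ring, one of these midway between two places), two on the bench: any of them.
- jar3: Squat seed jar: glass body 50 mm diameter with a 6 mm bevel round its foot, flat wooden stopper disc (49 mm diameter, upper face 30 mm above the foot), on it a wooden knob 22 mm diameter, 26 mm tall (top at 56 mm); 50 to 95 g. All jars alike but for seed colour. Origin: centre of foot, z up. Five jars start in the tin (one in the middle, four in the ring, one of these midway between two places), two on the bench: any of them.
- jar4: Squat seed jar: glass body 50 mm diameter with a 6 mm bevel round its foot, flat wooden stopper disc (49 mm diameter, upper face 30 mm above the foot), on it a wooden knob 22 mm diameter, 26 mm tall (top at 56 mm); 50 to 95 g. All jars alike but for seed colour. Origin: centre of foot, z up. Five jars start in the tin (one in the middle, four in the ring, one of these midway between two places), two on the bench: any of them.
- jar5: Squat seed jar: glass body 50 mm diameter with a 6 mm bevel round its foot, flat wooden stopper disc (49 mm diameter, upper face 30 mm above the foot), on it a wooden knob 22 mm diameter, 26 mm tall (top at 56 mm); 50 to 95 g. All jars alike but for seed colour. Origin: centre of foot, z up. Five jars start in the tin (one in the middle, four in the ring, one of these midway between two places), two on the bench: any of them.
- jar6: Squat seed jar: glass body 50 mm diameter with a 6 mm bevel round its foot, flat wooden stopper disc (49 mm diameter, upper face 30 mm above the foot), on it a wooden knob 22 mm diameter, 26 mm tall (top at 56 mm); 50 to 95 g. All jars alike but for seed colour. Origin: centre of foot, z up. Five jars start in the tin (one in the middle, four in the ring, one of these midway between two places), two on the bench: any of them.
- jar7: Squat seed jar: glass body 50 mm diameter with a 6 mm bevel round its foot, flat wooden stopper disc (49 mm diameter, upper face 30 mm above the foot), on it a wooden knob 22 mm diameter, 26 mm tall (top at 56 mm); 50 to 95 g. All jars alike but for seed colour. Origin: centre of foot, z up. Five jars start in the tin (one in the middle, four in the ring, one of these midway between two places), two on the bench: any of them.
- dome: Round clear plastic cover, open below: outer diameter 187 mm (190 at its bottom band), inner 180, 86 mm tall, inside 82 mm high; in the middle of its flat top a green knob 22 mm diameter, 30 mm tall (top at 116 mm). 0.2 to 0.3 kg. Starts upright on the bench. Origin: centre of its open lower rim, z up. Over the tin it stands on the bench, 7 mm clear of the tin's wall all round.
- seedbox: Closed wooden seed box with a hinged lid, 150 x 230 mm, 82 mm tall, a bystander beyond the tin. Origin: centre of its underside.
- pot: Empty terracotta pot, 110 mm diameter, 95 mm tall, a bystander. Origin: centre of its foot.
- trowel: Red plastic hand trowel lying flat, about 280 mm long along its x, blade 95 mm wide, up to 28 mm high, a bystander. Origin: between handle and blade, on the bench.
- planter: Steel bulb planter lying on its side, 217 mm long along its x, tube 68 mm diameter to -x, wooden cross handle 120 mm long to +x, 68 mm high, a bystander. Origin: below its middle, on the bench.
Not all that is in view belongs to the job. What is shaped like the jar2 but pink or turquoise is not meant.

How it is judged (in metres and radians):
On the way:
1. all seven jars stand upright on the floor of the tin (z of jar1 in the frame of tin between -0.003 and 0.004 m and horizontal distance between each of jar1, jar2, jar3, jar4, jar5, jar6, jar7 and tin below 0.06 m and angle between each of jar1, jar2, jar3, jar4, jar5, jar6, jar7's own z axis and vertical below 0.08 rad and z of jar2 in the frame of tin between -0.003 and 0.004 m and z of jar3 in the frame of tin between -0.003 and 0.004 m and z of jar4 in the frame of tin between -0.003 and 0.004 m and z of jar5 in the frame of tin between -0.003 and 0.004 m and z of jar6 in the frame of tin between -0.003 and 0.004 m and z of jar7 in the frame of tin between -0.003 and 0.004 m), for 0.2 s.
At the end, for the whole second after the job is handed in: All jars stand on the tin's floor (foot under 4 mm above the bench, within 60 mm of its centre, tilt under 0.08 rad); the dome covers the tin, rim on the bench (under 5 mm up, tilt under 0.04 rad, centred within 12 mm); jars and dome at rest (under 20 mm/s) (all of step 1 and height (world z) of dome below 0.005 m and angle between dome's own z axis and vertical below 0.04 rad and horizontal distance between dome and tin below 0.012 m and linear speed of each of jar1, jar2, jar3, jar4, jar5, jar6, jar7, dome below 0.02 m/s); the robot touches nothing.
It fails at once if a jar is tipped over (more than 0.7 rad) (angle between any of jar1, jar2, jar3, jar4, jar5, jar6, jar7's own z axis and vertical above 0.7 rad).
It fails at once if the seed box, pot, trowel or bulb planter is moved more than 20 mm (distance of any of seedbox, pot, trowel, planter from where it was at the start of the episode above 0.02 m).
It fails at once if the pot is knocked over (angle between pot's own z axis and vertical above 0.4 rad).
It also fails if it takes over 72 s, if anything falls off the work surface, if the arm or the gripper's body presses on something with over 40 N, if the wrist force passes 120 N, or if a joint passes its speed limit or range.

## Robot

A 6-joint arm with a two-finger parallel gripper is mounted at the origin on the work surface. World frame = base frame: x ahead of the robot, y to its left, z up, the work surface at z = 0. Lengths are in m, angles in degrees, forces in N, time in s.
With the tool pointing down it reaches from about 0.4 to 0.825 m from the base axis. Payload 7 kg.
Tool frame: the origin (TCP) lies at the very end of the fingers, on their centre line; the grasp point (between the pads) lies 19 mm behind it (ctrl.pinch_z is the distance from the TCP to the grasp point, in m); z points along the fingers, x is the direction in which the jaws open and shut, and the axes are right-handed (so a half turn about z gives the same grasp; the last joint's range is limited). The gripper opens to 88 mm and grips with 3 to 60 N. Pads are 19 mm wide; open, the fingers measure 130 mm over their backs; the gripper's body (78 mm by 193 mm) begins 47 mm behind the grasp point.
Start: joints at [-55.628, 20.546, 0.682, 0, -70.136, -16.507], TCP at [0.207, -0.642, 0.227] pointing down, gripper open.
Joint ranges: [-176.03, 176.03], [-82.01, 121.73], [-58.28, 71.71], [-173.87, 95.51], [-174.79, -0.11], [-173.66, 173.66]. Speed limits (degrees/s): [136.94, 136.94, 172.46, 180, 180, 180].

## Interface

Orientations are given as [roll, pitch, yaw] about the fixed x, y, z axes, in that order (R = Rz(yaw) Ry(pitch) Rx(roll)).
In Python, from plant import ctrl gives the robot as it stands.
- The arm moves only by the tool carry_out, never from a script. Its argument "increments" is a list of rows, each a list of 7 numbers: the turn, a rotation vector about the world's x, y, z in degrees, then the shift along the world's x, y, z in mm, then the closure, from 0 (fully open) to 1 (shut). In form: [[ax, ay, az, dx, dy, dz, grip], ...]. A call has 1 to 20 rows; each row is the pose to reach, as a shift and turn from the pose commanded when the call began; what a row does not reach only later rows make up. A row lasts 1/8 s, in which the tool goes at most 62.5 mm and 10.7 degrees, less where a joint would pass 70% of its speed; a pose out of reach is approached as far as the arm can. A call with a gripper value outside its range is refused whole. The fingers move at their own pace and stop on an object; the grip force is fixed at half the most. Time passes only in rows, so rows that repeat a pose let the fingers close. It gives the time, the measured TCP pose, the force and the opening at its end, in the units of the state.
- ctrl.get_obs(): the state, without advancing time (a new reading comes with each control period).
- ctrl.snapshot(name): name is "scene" or "side" or "wrist"; returns a dict with "pixels" (400x640x3 uint8, blue, green, red), "intrinsics" (3x3 intrinsics, pixels), "rvec" (rotation vector, rad) and "tvec" (3), from world to camera coordinates, as OpenCV has them; the wrist camera has in their place "hand_eye" (4x4, takes a point from camera to tool coordinates, whose origin is the TCP and whose axes are the tool frame's). Camera axes: x right, y down, z forward; pixel columns grow to the right and rows downward; lengths in m; the calibration is good to about 2 mm. The wrist camera is an equidistant fisheye: a pixel r from the principal point sees the ray r / f radians off the axis. A picture is of the moment at which its call begins: read the wrist's pose just before it. There is no depth.
- ctrl.close_job(): hands the job in, once; it reports no verdict.
Trained networks look in a picture, given as the dict that the camera call returned (one of the last four; its "shot" number tells which), for a name from the list of things; names that differ only in an ending like _2 or _b are one class to them, and where a whole thing is asked for, a point or a joint stands for the part that bears it (a point fixed in the world has none). Each returns a list of dicts, best first, with "confidence" (0 to 1); they miss things now and then, are a little off and sometimes report something else, mostly with a low value. They report only what shows in the picture. A call takes as long as a camera call. They do not tell look-alikes from the thing itself.
- ctrl.search_frame(picture, label): "centre" ([x, y, z] in m, in world coordinates, good to about 4 mm: the middle of the surface that is visible of it).
- ctrl.outline_of(picture, label): "pixels" (400x640 bool, what is visible of it).
The state is a dict: "clock": time; "joint_pos": joint angles; "qvel": joint speeds; "tau": joint torques, N m; "tool_pos": TCP position; "orientation": TCP orientation; "force": force on the tool from outside, world axes, zero at the start; "moment": the same for the moment, N m; "opening": finger opening in m.
Only numpy, scipy, OpenCV 4.12 (cv2) and the standard library are available. Lean on these libraries where they do the work, as an engineer would, in place of code of your own. Each camera call takes 0.05 s, during which the arm holds its last target. There are 200 camera calls.

## Working session

There is one attempt and no reset: what is moved stays moved. The work goes in short steps, Python scripts to look and compute and a tool call to move; the robot and the scene stay as the last step left them, time stands still between calls to the robot, and variables do not carry over. Pictures are saved under pics/ and viewed, about 8 in all and at most 12, crops included, and the job is handed in when it is done.

Besides the shell and the picture viewer there is one more tool, called after "Emit:" by a JSON object that holds its "fn" and its "kwargs", one argument or row to a line. carry_out: Moves the arm, as the interface text tells. Its arguments: {"type":"object","properties":{"increments":{"type":"array"}},"required":["increments"]}

```bash
mkdir -p pics; ls
cat > h.py <<'E'
import numpy as np, cv2
from plant import ctrl
def save(p,n): cv2.imwrite('pics/'+n+'.png',p['pixels'])
def cam(p):
    R=cv2.Rodrigues(np.array(p['rvec'],float))[0]; t=np.array(p['tvec'],float).ravel(); return np.array(p['intrinsics']),R,t
def ray2z(p,u,v,z):
    K,R,t=cam(p); d=R.T@np.linalg.inv(K)@np.array([u,v,1.]); c=-R.T@t
    return c+d*(z-c[2])/d[2]
def proj(p,X):
    K,R,t=cam(p); q=K@(R@np.array(X,float)+t); return q[:2]/q[2]
E
python3 - <<'E'
from h import *
o=ctrl.get_obs();print(o['clock'],o['tool_pos'],o['orientation'],o['opening'],ctrl.pinch_z)
ims=[]
for n in('scene','side'):
    p=ctrl.snapshot(n);ims.append(p['pixels']);K,R,t=cam(p);print(n,(-R.T@t).round(3),K[0,0])
    for l in('tin','jar1','dome','seedbox','pot','trowel','planter'):
        for d in ctrl.search_frame(p,l): print(l,np.round(d['centre'],3),round(d['confidence'],2),proj(p,d['centre']).round())
cv2.imwrite('pics/scene.png',ims[0]);cv2.imwrite('pics/side.png',ims[1])
E
```

```text
pics
0.0 [ 0.20689376 -0.64201416  0.22563644] [-1.79990005e+02 -9.24512454e-02  1.07860657e+02] 0.08769845177122604 0.0188
scene [ 1.075 -0.684  1.222] 518.3999727955403
tin [ 0.506 -0.275 -0.002] 0.56 [244. 277.]
jar1 [0.551 0.229 0.032] 0.8 [368. 166.]
jar1 [ 0.312 -0.222  0.029] 0.76 [205. 220.]
jar1 [0.454 0.302 0.029] 0.72 [356. 139.]
jar1 [ 0.554 -0.294  0.035] 0.71 [250. 286.]
jar1 [ 0.562 -0.217  0.03 ] 0.71 [273. 268.]
jar1 [ 0.522 -0.256  0.031] 0.69 [252. 269.]
jar1 [ 0.509 -0.203  0.031] 0.68 [262. 253.]
jar1 [ 0.344 -0.141  0.035] 0.63 [233. 207.]
jar1 [ 0.472 -0.236  0.03 ] 0.62 [243. 254.]
dome [ 0.538 -0.046  0.089] 0.77 [307. 209.]
seedbox [0.754 0.163 0.088] 0.61 [416. 201.]
pot [ 0.779 -0.051  0.065] 0.93 [378. 263.]
pot [ 0.52  -0.258  0.028] 0.69 [251. 270.]
pot [0.752 0.162 0.083] 0.36 [415. 202.]
trowel [0.574 0.478 0.007] 0.7 [417. 130.]
planter [ 0.557 -0.481  0.051] 0.88 [196. 339.]
side [ 0.216 -0.848  1.107] 400.9752134310667
tin [ 0.54  -0.32   0.013] 0.47 [360. 285.]
jar1 [ 0.335 -0.147  0.03 ] 0.7 [279. 257.]
jar1 [0.548 0.23  0.03 ] 0.57 [305. 163.]
jar1 [ 0.292 -0.209  0.051] 0.55 [271. 273.]
jar1 [ 0.549 -0.304  0.029] 0.47 [361. 277.]
dome [0.579 0.008 0.087] 0.71 [334. 191.]
seedbox [0.731 0.152 0.081] 0.75 [358. 155.]
pot [ 0.787 -0.064  0.068] 0.62 [397. 194.]
trowel [0.575 0.477 0.006] 0.74 [293. 128.]
planter [ 0.544 -0.488  0.057] 0.81 [388. 329.]
```

Run:
```python
import cv2
a=cv2.imread('pics/scene.png')
cv2.imwrite('pics/a.png',cv2.resize(a[100:370,140:500],(800,600),interpolation=cv2.INTER_CUBIC))
```

```text
(no output)
```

View pics/a.png

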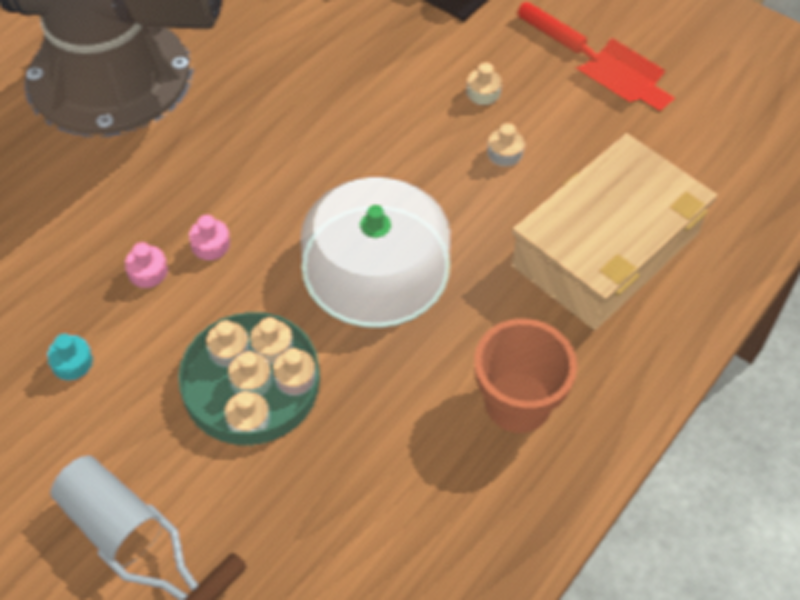

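The picture shows the tin at crop pixel (250,378) with five jars. The one at (247,410) is midway between two places. The loose jars are at (485,85) and (507,145), and the dome is at (375,250). The pink and turquoise jars are decoys. Next I move above the tin for a close look.

Emit:
{"fn": "carry_out", "kwargs": {
  "increments": [
    [0, 0, 0, 0, 0, 100, 0],
    [0, 0, 0, 313, 386, 100, 0],
    [0, 0, 0, 313, 386, 100, 0],
    [0, 0, 0, 313, 386, 100, 0],
    [0, 0, 0, 313, 386, 100, 0],
    [0, 0, 0, 313, 386, 100, 0],
    [0, 0, 0, 313, 386, 100, 0],
    [0, 0, 0, 313, 386, 100, 0],
    [0, 0, 0, 313, 386, 100, 0],
    [0, 0, 0, 313, 386, 100, 0],
    [0, 0, 0, 313, 386, 100, 0],
    [0, 0, 0, 313, 386, 100, 0]
  ]
}}

```text
clock: 2.3
tool_pos: [0.5193, -0.2573, 0.3266]
orientation: [-180.0, 0.0, 107.8]
force: [-0.4, -0.4, -0.8]
opening: 0.0876
```

```bash
cat >> h.py <<'E'
from scipy.spatial.transform import Rotation as Rt
def wrist():
    o=ctrl.get_obs(); p=ctrl.snapshot('wrist')
    T=np.eye(4); T[:3,:3]=Rt.from_euler('xyz',o['orientation'],degrees=True).as_matrix(); T[:3,3]=o['tool_pos']
    p['T']=T@np.array(p['hand_eye']); return o,p
def wz(p,uv,z):
    K=np.array(p['intrinsics']); uv=np.atleast_2d(uv).astype(float)
    a=(uv[:,0]-K[0,2])/K[0,0]; b=(uv[:,1]-K[1,2])/K[1,1]; r=np.hypot(a,b)+1e-12
    d=np.c_[a/r*np.sin(r),b/r*np.sin(r),np.cos(r)]@p['T'][:3,:3].T; c=p['T'][:3,3]
    return c+d*((z-c[2])/d[:,2])[:,None]
def wproj(p,X):
    K=np.array(p['intrinsics']); q=(np.array(X,float)-p['T'][:3,3])@p['T'][:3,:3]
    n=np.linalg.norm(q[...,:2],axis=-1)+1e-12; th=np.arctan2(n,q[...,2])
    return np.stack([K[0,2]+K[0,0]*th*q[...,0]/n,K[1,2]+K[1,1]*th*q[...,1]/n],-1)
E
python3 - <<'E'
from h import *
o,p=wrist();print(o['clock'],o['tool_pos'],o['orientation'],o['opening'])
print(p['T'].round(3),p['intrinsics'])
for l in('tin','jar1','dome'):
    for d in ctrl.search_frame(p,l): print(l,np.round(d['centre'],4),round(d['confidence'],2),wproj(p,d['centre']).round())
save(p,'w1')
E
```

```text
2.3 [ 0.51933886 -0.25730733  0.3266092 ] [-1.79995733e+02  3.10264420e-03  1.07793378e+02] 0.0876005188926098
[[-0.305  0.911  0.279  0.444]
 [ 0.952  0.291  0.089 -0.283]
 [-0.     0.293 -0.956  0.485]
 [ 0.     0.     0.     1.   ]] [[309.70691629   0.         320.64058883]
 [  0.         309.70691629 197.68735121]
 [  0.           0.           1.        ]]
tin [ 0.5095 -0.2648  0.0024] 0.81 [319. 149.]
jar1 [ 0.34   -0.1372  0.0261] 0.93 [433.  74.]
jar1 [ 0.5005 -0.2023  0.0297] 0.83 [361. 159.]
jar1 [ 0.4604 -0.2339  0.0307] 0.82 [349. 127.]
jar1 [ 0.5476 -0.2886  0.0286] 0.81 [296. 170.]
jar1 [ 0.5148 -0.2494  0.0298] 0.79 [328. 158.]
jar1 [0.4505 0.3005 0.0294] 0.65 [583. 218.]
jar1 [ 0.5461 -0.2156  0.0343] 0.64 [343. 185.]
jar1 [ 0.3048 -0.2173  0.0283] 0.58 [392.  34.]
dome [ 0.5013 -0.0549  0.0862] 0.61 [459. 199.]
dome [0.4578 0.4748 0.021 ] 0.6 [613. 237.]
```

View pics/w1.png

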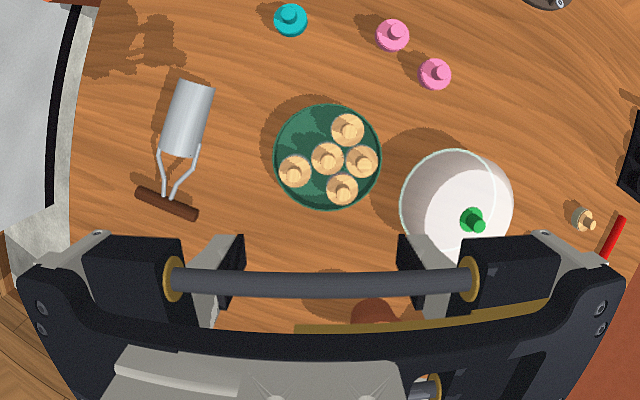

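The wrist view shows the tin at (327,157), with ring jars at (347,129), (361,160) and (342,188), the middle jar at (327,158), and the misplaced jar at (294,170). I'll rectify this view to get accurate positions.

```bash
cat >> h.py <<'E'
from scipy.optimize import least_squares
def circ(P,r):
    s=least_squares(lambda c:np.hypot(P[:,0]-c[0],P[:,1]-c[1])-r,P[:,:2].mean(0),loss='soft_l1',f_scale=.001)
    f=least_squares(lambda c:np.hypot(P[:,0]-c[0],P[:,1]-c[1])-c[2],[*s.x,r],loss='soft_l1',f_scale=.001)
    return s.x,np.sqrt(np.mean(s.fun**2)),f.x
def rect(p,c,half,z,n=600):
    x=np.linspace(c[0]+half,c[0]-half,n); y=np.linspace(c[1]+half,c[1]-half,n)  # up=+x, left=+y
    X,Y=np.meshgrid(x,y,indexing='ij'); m=wproj(p,np.stack([X,Y,np.full_like(X,z)],-1)).astype(np.float32)
    return cv2.remap(p['pixels'],m[...,0],m[...,1],cv2.INTER_CUBIC)
def tinfit(p,roi):
    h=cv2.cvtColor(p['pixels'],cv2.COLOR_BGR2HSV); m=cv2.inRange(h,(60,60,20),(95,255,200))
    k=np.zeros_like(m); cv2.circle(k,roi[:2],roi[2],255,-1); m&=k
    P=np.argwhere(m)[:,::-1].astype(np.int32); H=cv2.convexHull(P)[:,0]
    return circ(wz(p,H,.030),.083)
E
python3 - <<'E'
from h import *
o,p=wrist()
print(tinfit(p,(327,157,72)))
a=rect(p,(.515,-.25),.1,.056); b=rect(p,(.515,-.25),.1,.030)
for i in (a,b):
    for k in range(0,600,60): cv2.line(i,(k,0),(k,8),(255,255,255),1);cv2.line(i,(0,k),(8,k),(255,255,255),1)
cv2.imwrite('pics/r1.png',cv2.resize(np.hstack([a,b]),(800,400)))
cv2.imwrite('pics/r1.png',a)
E
```

```text
(array([ 0.5159276 , -0.25035182]), np.float64(0.001123160594550244), array([ 0.5160182 , -0.25044407,  0.08190042]))
```

View pics/r1.png

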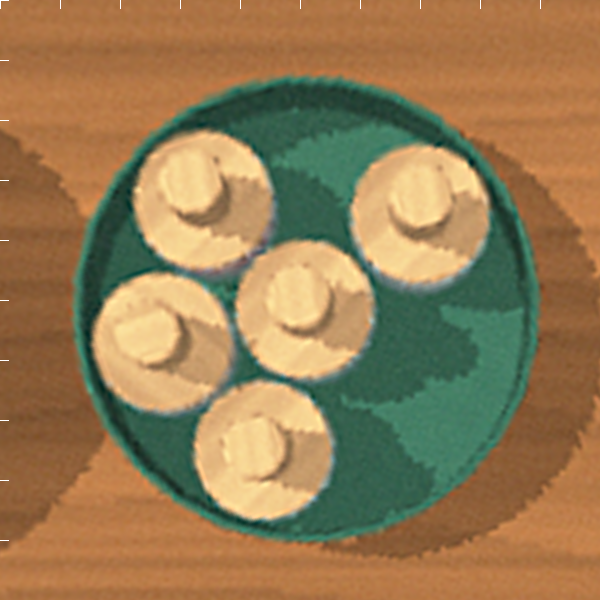

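Emit:
{"fn": "carry_out", "kwargs": {
  "increments": [
    [0, 0, -10, 30, -34, -50, 0.5],
    [0, 0, -20, 30, -34, -100, 0.5],
    [0, 0, -30, 30, -34, -150, 0.5],
    [0, 0, -40, 30, -34, -180, 0.5],
    [0, 0, -50, 30, -34, -200, 0.5],
    [0, 0, -60, 30, -34, -220, 0.5],
    [0, 0, -67, 30, -34, -230, 0.5],
    [0, 0, -67, 30, -34, -230, 0.5],
    [0, 0, -67, 30, -34, -230, 0.5]
  ]
}}

```text
clock: 3.68
tool_pos: [0.5503, -0.2908, 0.0971]
orientation: [180.0, -0.0, 41.0]
force: [0.0, -0.1, 0.2]
opening: 0.0441
```

Run:
```python
from h import *
o,p=wrist();print(o['clock'],o['tool_pos'],o['orientation'],o['opening'],np.round(o['joint_pos'],1))
for d in ctrl.search_frame(p,'jar1'): print(np.round(d['centre'],4),round(d['confidence'],2),wproj(p,d['centre']).round())
print(wproj(p,[[.55,-.29,.056]]))
save(p,'w2')
```

```text
3.675 [ 0.55032281 -0.29079613  0.09712103] [ 1.79960202e+02 -1.58858392e-02  4.10116096e+01] 0.04409699823287311 [  -9.9   21.8  -15.6    0.   -52.5 -129.1]
[ 0.503  -0.2038  0.0302] 0.94 [351.  80.]
[ 0.3433 -0.3584  0.0306] 0.88 [ 92. 115.]
[ 0.5467 -0.2167  0.0326] 0.84 [384. 134.]
[ 0.5173 -0.2451  0.0288] 0.82 [328. 135.]
[ 0.5489 -0.2829  0.0299] 0.79 [327. 200.]
[ 0.4688 -0.2324  0.0327] 0.75 [289.  79.]
[0.6784 0.0891 0.0121] 0.49 [622.  32.]
[ 0.7473 -0.0991  0.06  ] 0.4 [608. 200.]
[[321.84816311 219.85799318]]
```

View pics/w2.png

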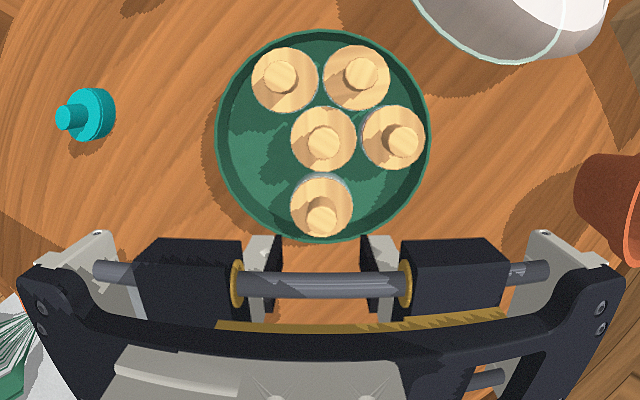

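The view shows the misplaced jar's knob at (321,217), close to the predicted (322,220). The other knobs are at (322,143), (401,142), (361,74) and (279,76).

Run:
```python
from h import *
o,p=wrist()
c,r,f=tinfit(p,(322,137,125));print(c,r,f)
K=wz(p,[(321,217),(322,143),(401,142),(361,74),(279,76)],.056)[:,:2];print(K.round(4))
d=(K-c)*1000;print(np.hypot(*d.T).round(1),np.degrees(np.arctan2(d[:,1],d[:,0])).round(1))
```

```text
[ 0.5166483  -0.25090364] 0.003504676727039839 [ 0.51630612 -0.25053298  0.08251979]
[[ 0.5483 -0.2887]
 [ 0.5155 -0.2498]
 [ 0.554  -0.2145]
 [ 0.5046 -0.1994]
 [ 0.4661 -0.2345]]
[49.3  1.6 52.2 52.9 53.2] [-50.  136.7  44.3 103.2 162.1]
```

Emit:
{"fn": "carry_out", "kwargs": {
  "increments": [
    [0, 0, 0, -1, 2, -40, 0.5],
    [0, 0, 0, -1, 2, -63, 0.5],
    [0, 0, 0, -1, 2, -63, 0.5],
    [0, 0, 0, -1, 2, -63, 1],
    [0, 0, 0, -1, 2, -63, 1],
    [0, 0, 0, -1, 2, -63, 1],
    [0, 0, 0, -1, 2, -63, 1],
    [0, 0, 0, -1, 2, -50, 1],
    [0, 0, 0, -1, 2, -23, 1],
    [0, 0, 0, -1, 2, -23, 1],
    [0, 0, 10, 5, 10, -23, 1],
    [0, 0, 20, 11, 18, -23, 1],
    [0, 0, 30, 16, 24, -23, 1],
    [0, 0, 33, 17, 25.5, -23, 1],
    [0, 0, 33, 17, 25.5, -23, 1],
    [0, 0, 33, 17, 25.5, -23, 1]
  ]
}}

```text
clock: 5.82
tool_pos: [0.5668, -0.265, 0.0734]
orientation: [-180.0, -0.0, 73.8]
force: [-0.1, -0.2, -1.1]
opening: 0.0214
```

Run:
```python
from h import *
o,p=wrist();print(o['clock'],o['tool_pos'],o['orientation'],o['opening'])
save(p,'w3')
```

```text
5.825 [ 0.56679543 -0.26495297  0.07342133] [-1.79978053e+02 -2.35588368e-03  7.37830950e+01] 0.02140346019285488
```

View pics/w3.png

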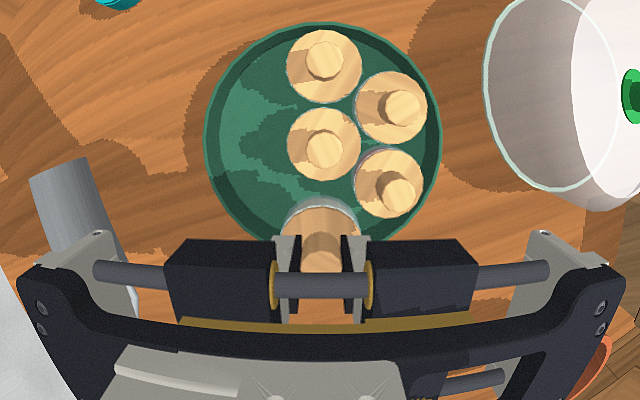

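The jar is held upright, with its stopper edge at (322,200) and the slot below it free. Lowering.

Emit:
{"fn": "carry_out", "kwargs": {
  "increments": [
    [0, 0, 0, 0, -0.5, -30, 1],
    [0, 0, 0, 0, -0.5, -38, 1],
    [0, 0, 0, 0, -0.5, -39, 1],
    [0, 0, 0, 0, -0.5, -39, 1]
  ]
}}

```text
clock: 6.38
tool_pos: [0.5677, -0.2656, 0.0352]
orientation: [179.9, 0.0, 73.9]
force: [0.1, -0.1, -0.6]
opening: 0.0209
```

Emit:
{"fn": "carry_out", "kwargs": {
  "increments": [
    [0, 0, 0, 0, 0, -1.5, 1],
    [0, 0, 0, 0, 0, -1.5, 1],
    [0, 0, 0, 0, 0, -1.5, 0.5],
    [0, 0, 0, 0, 0, -1.5, 0.5],
    [0, 0, 0, 0, 0, -1.5, 0.5],
    [0, 0, 0, 0, 0, 35, 0.5],
    [0, 0, 0, 0, 0, 90, 0.5],
    [0, 0, 0, 0, 50, 150, 0.5],
    [0, 0, 0, -20, 110, 210, 0.5],
    [0, 0, 0, -40, 170, 250, 0.5],
    [0, 0, 0, -60, 230, 265, 0.5],
    [0, 0, 0, -68, 290, 265, 0.5],
    [0, 0, 0, -68, 350, 265, 0.5],
    [0, 0, 0, -68, 410, 265, 0.5],
    [0, 0, 0, -68, 450, 265, 0.5],
    [0, 0, 0, -68, 450, 265, 0.5],
    [0, 0, 0, -68, 450, 265, 0.5],
    [0, 0, 0, -68, 450, 265, 0.5]
  ]
}}

```text
clock: 8.62
tool_pos: [0.499, 0.1837, 0.2995]
orientation: [-180.0, 0.0, 73.8]
force: [0.1, -0.8, -0.1]
opening: 0.0436
```

Run:
```python
from h import *
o,p=wrist();print(o['clock'],o['tool_pos'],o['orientation'],o['opening'],np.round(o['joint_pos'],1))
for l in('jar1','dome','tin'):
  for d in ctrl.search_frame(p,l): print(l,np.round(d['centre'],4),round(d['confidence'],2),wproj(p,d['centre']).round())
save(p,'w4')
```

```text
8.625 [0.49899122 0.18369124 0.29952721] [-1.79993762e+02  1.84042907e-02  7.38373347e+01] 0.043563482352258834 [  41.4    4.6  -10.5    0.   -74.9 -147.5]
jar1 [ 0.4662 -0.2227  0.0308] 0.84 [ 98. 214.]
jar1 [0.4492 0.3094 0.0309] 0.82 [399. 105.]
jar1 [ 0.336  -0.3537  0.0331] 0.76 [ 37. 170.]
jar1 [ 0.5419 -0.1993  0.0344] 0.74 [123. 249.]
jar1 [ 0.4978 -0.1893  0.027 ] 0.66 [118. 225.]
jar1 [ 0.3328 -0.124   0.0303] 0.62 [110. 123.]
jar1 [ 0.3071 -0.205   0.0283] 0.57 [ 76. 127.]
dome [0.4927 0.0225 0.0882] 0.73 [203. 201.]
tin [ 0.4845 -0.1998  0.0162] 0.57 [115. 217.]
```

View pics/w4.png

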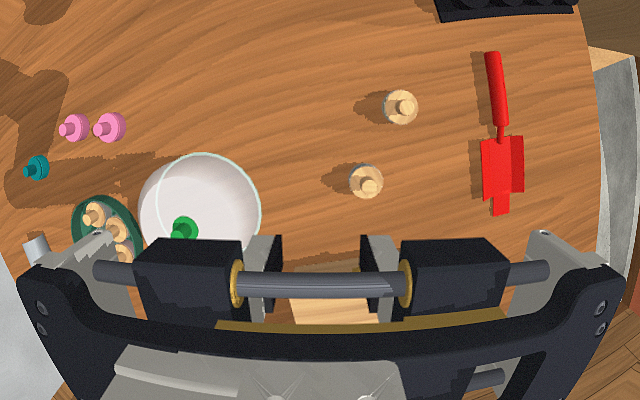

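The loose jars' knob tops are at (369,186) and (405,107). The dome and its knob are at (183,228).

Run:
```python
from h import *
o,p=wrist()
print(wz(p,[(369.5,187),(406,107.5)],.056).round(4), wz(p,[(186,227)],.116).round(4))
```

```text
[[0.5458 0.2377 0.056 ]
 [0.4543 0.3122 0.056 ]] [[ 0.5136 -0.0013  0.116 ]]
```

Emit:
{"fn": "carry_out", "kwargs": {
  "increments": [
    [0, 0, 0, 20, 25, -60, 0.4],
    [0, 0, 0, 47, 54, -120, 0.4],
    [0, 0, 0, 47, 54, -180, 0.4],
    [0, 0, 0, 47, 54, -202, 0.4],
    [0, 0, 0, 47, 54, -202, 0.4],
    [0, 0, 0, 47, 54, -202, 0.4]
  ]
}}

```text
clock: 9.62
tool_pos: [0.5471, 0.2388, 0.0992]
orientation: [179.9, -0.1, 73.9]
force: [1.3, 0.0, 1.4]
opening: 0.0522
```

Run:
```python
from h import *
o,p=wrist();print(o['clock'],o['tool_pos'],o['orientation'],o['opening'],np.round(o['joint_pos'],1))
for d in ctrl.search_frame(p,'jar1')[:2]: print(np.round(d['centre'],4),round(d['confidence'],2),wproj(p,d['centre']).round())
print(wproj(p,[[*o['tool_pos'][:2],.056]]))
cv2.imwrite('pics/w5.png',cv2.resize(p['pixels'][100:260,200:440],None,fx=2,fy=2))
```

```text
9.625 [0.54705981 0.23880884 0.09922696] [ 1.79914266e+02 -7.73936855e-02  7.38667854e+01] 0.05215264596376765 [  42.3   19.6  -18.9    0.   -51.4 -148.5]
[0.4542 0.3068 0.0318] 0.86 [377.  67.]
[ 0.5702 -0.2587  0.0337] 0.8 [ 13. 305.]
[[322.30171309 220.45307499]]
```

View pics/w5.png

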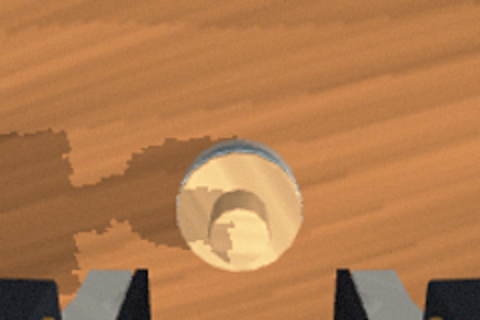

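The knob top is at (319,216), almost centred between the fingers.

Emit:
{"fn": "carry_out", "kwargs": {
  "increments": [
    [0, 0, 0, -2.5, -0.5, -45, 0.4],
    [0, 0, 0, -2.5, -0.5, -65, 0.4],
    [0, 0, 0, -2.5, -0.5, -65, 0.4],
    [0, 0, 0, -2.5, -0.5, -65, 1],
    [0, 0, 0, -2.5, -0.5, -65, 1],
    [0, 0, 0, -2.5, -0.5, -65, 1],
    [0, 0, 0, -2.5, -0.5, -65, 1],
    [0, 0, 0, -2.5, -0.5, -50, 1],
    [0, 0, 0, -2.5, -0.5, -10, 1],
    [0, 0, 0, -2.5, -0.5, 45, 1],
    [0, 0, 0, -2.5, -0.5, 95, 1],
    [0, 0, 5, -10, -40, 105, 1],
    [0, 0, 13, -15, -95, 105, 1],
    [0, 0, 21, -25, -150, 105, 1],
    [0, 0, 29, -35, -205, 105, 1],
    [0, 0, 37, -40, -260, 105, 1],
    [0, 0, 45, -48, -315, 105, 1],
    [0, 0, 53, -55, -370, 105, 1],
    [0, 0, 59, -62, -425, 105, 1],
    [0, 0, 59, -68, -475, 105, 1]
  ]
}}

```text
clock: 12.22
tool_pos: [0.4775, -0.2383, 0.2038]
orientation: [180.0, 0.1, 132.9]
force: [1.9, 0.0, -0.9]
opening: 0.0213
```

Emit:
{"fn": "carry_out", "kwargs": {
  "increments": [
    [0, 0, 0, -1, -40, 0, 1],
    [0, 0, 0, -2, -50, 0, 1],
    [0, 0, 0, -2, -50, -40, 1],
    [0, 0, 0, -2, -50, -80, 1],
    [0, 0, 0, -2, -50, -120, 1],
    [0, 0, 0, -2, -50, -120, 1],
    [0, 0, 0, -2, -50, -120, 1]
  ]
}}

```text
clock: 13.1
tool_pos: [0.4772, -0.2865, 0.0843]
orientation: [180.0, 0.1, 132.9]
force: [-0.4, 0.1, 0.6]
opening: 0.0214
```

Run:
```python
from h import *
o,p=wrist();print(o['clock'],o['tool_pos'],o['orientation'],o['opening'],np.round(o['joint_pos'],1),o['force'])
print(wproj(p,[[*o['tool_pos'][:2],.056]]))
save(p,'w6')
```

```text
13.1 [ 0.47715104 -0.286493    0.0843118 ] [1.79970044e+02 9.41853296e-02 1.32923847e+02] 0.02135811906319982 [-10.8  17.2 -25.    0.  -47.7 -36.3] [-0.35170718  0.08124444  0.64928221]
[[322.85203265 230.74663185]]
```

View pics/w6.png

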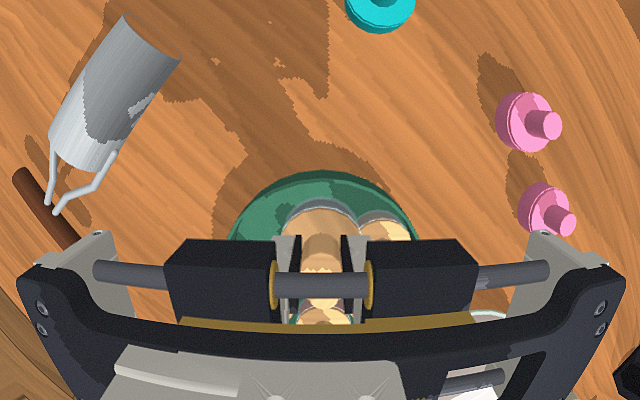

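The jar is held upright, with its stopper edge near (320,208). The neighbouring jar is at (385,225) and the slot below is free. I'll check how well the held jar is centred using the stopper-edge geometry.

```bash
cat >> h.py <<'E'
def edge(o,p,n):
    yaw=np.radians(o['orientation'][2]); up=np.array([-np.sin(yaw),np.cos(yaw)])
    zs=o['tool_pos'][2]-.0345+.030
    print('expected edge v, offsets -4..4mm:',[int(wproj(p,[[*(o['tool_pos'][:2]+up*(.0245+d/1000)),zs]])[0][1]*10)/10 for d in(-4,-2,0,2,4)])
    print([tuple(int(x) for x in p['pixels'][v,316:327].mean(0)) for v in range(190,222)])
E
python3 - <<'E'
from h import *
o,p=wrist(); edge(o,p,'')
a=cv2.imread('pics/w3.png');o['tool_pos']=np.array([.5668,-.26495,.07342]);o['orientation']=[180,0,73.783]
T=np.eye(4);T[:3,:3]=Rt.from_euler('xyz',o['orientation'],degrees=True).as_matrix();T[:3,3]=o['tool_pos'];p['T']=T@np.array(p['hand_eye']);p['pixels']=a
edge(o,p,'')
E
```

```text
expected edge v, offsets -4..4mm: [213.8, 210.4, 207.0, 203.6, 200.2]
[(110, 140, 76), (112, 139, 77), (112, 141, 77), (112, 140, 78), (112, 141, 76), (113, 138, 80), (125, 140, 98), (134, 142, 110), (135, 145, 111), (116, 119, 99), (101, 99, 93), (103, 102, 95), (104, 102, 95), (107, 105, 96), (104, 104, 96), (113, 112, 104), (149, 146, 132), (186, 183, 168), (80, 109, 140), (88, 128, 165), (102, 147, 189), (108, 154, 198), (105, 151, 194), (105, 151, 193), (105, 150, 192), (104, 151, 192), (105, 149, 193), (105, 150, 193), (106, 150, 192), (104, 149, 192), (105, 150, 192), (105, 150, 193)]
expected edge v, offsets -4..4mm: [213.8, 210.4, 207.0, 203.6, 200.2]
[(80, 99, 54), (80, 99, 55), (89, 112, 61), (89, 112, 60), (95, 114, 67), (106, 120, 82), (121, 127, 98), (121, 126, 96), (126, 135, 127), (132, 142, 138), (133, 143, 139), (133, 143, 138), (135, 145, 140), (134, 144, 139), (146, 154, 147), (177, 185, 177), (172, 184, 185), (72, 113, 153), (100, 146, 190), (112, 161, 206), (112, 161, 207), (110, 160, 206), (112, 161, 206), (111, 160, 205), (111, 160, 205), (113, 162, 206), (112, 161, 205), (111, 160, 206), (112, 161, 206), (112, 161, 207), (111, 161, 206), (111, 161, 206)]
```

Held jar is centred within 1 mm. Lower and release.

Emit:
{"fn": "carry_out", "kwargs": {
  "increments": [
    [0, 0, 0, 0, 0, -30, 1],
    [0, 0, 0, 0, 0, -44, 1],
    [0, 0, 0, 0, 0, -49, 1],
    [0, 0, 0, 0, 0, -50.5, 1],
    [0, 0, 0, 0, 0, -50.5, 1]
  ]
}}

```text
clock: 13.82
tool_pos: [0.4766, -0.2866, 0.0331]
orientation: [180.0, 0.1, 132.9]
force: [-1.8, 0.5, 2.6]
opening: 0.0214
```

Emit:
{"fn": "carry_out", "kwargs": {
  "increments": [
    [0, 0, 0, 0, 0, 0, 0.5],
    [0, 0, 0, 0, 0, 0, 0.5],
    [0, 0, 0, 0, 0, 0, 0.5],
    [0, 0, 0, 0, 0, 35, 0.5],
    [0, 0, 0, 0, 0, 90, 0.5],
    [0, 0, 0, 0, 40, 130, 0.5],
    [0, 0, 0, 0, 100, 160, 0.5],
    [0, 0, 0, 0, 160, 160, 0.5],
    [0, 0, 0, 0, 220, 160, 0.5],
    [0, 0, 0, 0, 280, 160, 0.5],
    [0, 0, 0, 0, 340, 160, 0.5],
    [0, 0, 0, -10, 400, 160, 0.5],
    [0, 0, 0, -20, 460, 160, 0.5],
    [0, 0, 0, -22, 520, 140, 0.5],
    [0, 0, 0, -22, 580, 100, 0.4],
    [0, 0, 0, -22, 599, 67, 0.4],
    [0, 0, 0, -22, 599, 67, 0.4],
    [0, 0, 0, -22, 599, 67, 0.4]
  ]
}}

```text
clock: 16.08
tool_pos: [0.4542, 0.3124, 0.0993]
orientation: [-180.0, 0.0, 132.9]
force: [-0.2, 0.5, 1.2]
opening: 0.0526
```

Run:
```python
from h import *
o,p=wrist();print(o['clock'],o['tool_pos'],o['orientation'],o['opening'],np.round(o['joint_pos'],1))
print(wproj(p,[[*o['tool_pos'][:2],.056]]))
cv2.imwrite('pics/w7.png',cv2.resize(p['pixels'][100:260,200:440],None,fx=2,fy=2))
```

```text
16.075 [0.45416193 0.31239327 0.09932092] [-1.79982094e+02  1.99275807e-02  1.32888178e+02] 0.05255945658785351 [  54.9   15.8  -24.6    0.   -49.6 -102. ]
[[322.66434654 222.37652047]]
```

View pics/w7.png

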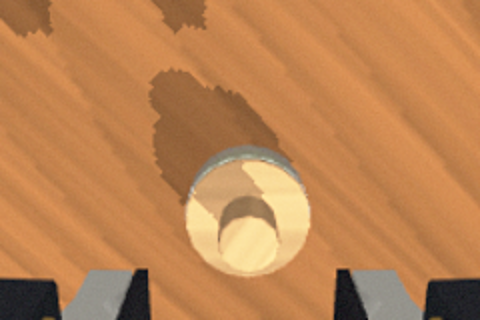

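The knob top is at (324,220), slightly right of and above the expected point. I'll grasp it and carry it toward the tin.

Emit:
{"fn": "carry_out", "kwargs": {
  "increments": [
    [0, 0, 0, -1.3, 0.2, -45, 0.4],
    [0, 0, 0, -1.3, 0.2, -65, 0.4],
    [0, 0, 0, -1.3, 0.2, -65, 0.4],
    [0, 0, 0, -1.3, 0.2, -65, 1],
    [0, 0, 0, -1.3, 0.2, -65, 1],
    [0, 0, 0, -1.3, 0.2, -65, 1],
    [0, 0, 0, -1.3, 0.2, -65, 1],
    [0, 0, 0, -1.3, 0.2, -50, 1],
    [0, 0, 0, -1.3, 0.2, -10, 1],
    [0, 0, 0, -1.3, 0.2, 45, 1],
    [0, 0, 0, -1.3, 0.2, 95, 1],
    [0, 0, 5, 5, -40, 105, 1],
    [0, 0, 13, 15, -95, 105, 1],
    [0, 0, 21, 25, -150, 105, 1],
    [0, 0, 29, 35, -205, 105, 1],
    [0, 0, 37, 40, -260, 105, 1],
    [0, 0, 45, 48, -315, 105, 1],
    [0, 0, 53, 55, -370, 105, 1],
    [0, 0, 60, 65, -425, 105, 1],
    [0, 0, 60, 74, -475, 105, 1]
  ]
}}

```text
clock: 18.62
tool_pos: [0.528, -0.1644, 0.2052]
orientation: [-180.0, 0.0, -167.0]
force: [1.1, 0.7, 0.1]
opening: 0.0212
```

Emit:
{"fn": "carry_out", "kwargs": {
  "increments": [
    [0, 0, 0, 0, -37, 0, 1],
    [0, 0, 0, 0, -37, 0, 1],
    [0, 0, 0, 0, -37, 0, 1],
    [0, 0, 0, 0, -37, 0, 1]
  ]
}}

```text
clock: 19.12
tool_pos: [0.5281, -0.1986, 0.2045]
orientation: [-180.0, 0.0, -167.1]
force: [-0.2, -1.1, -0.9]
opening: 0.0211
```

Run:
```python
from h import *
o,p=wrist();print(o['clock'],o['tool_pos'],o['orientation'],o['opening'],np.round(o['joint_pos'],1),o['force'])
C=np.array([.516,-.2504]); 
for a in (163,223,283,343): print(a,wproj(p,[[*(C+.053*np.array([np.cos(np.radians(a)),np.sin(np.radians(a))])),.056]]).round(1))
edge(o,p,'');save(p,'w8')
```

```text
19.125 [ 0.5280891  -0.1985825   0.20450357] [-1.79999900e+02  2.86997371e-02 -1.67070597e+02] 0.021118914756381165 [ -0.7  11.1 -15.4  -0.  -63.5  13.7] [-0.22319804 -1.1253175  -0.91868514]
163 [[388.6 165.4]]
223 [[390.4 113.6]]
283 [[344.8  85.8]]
343 [[297.9 112.5]]
expected edge v, offsets -4..4mm: [215.2, 211.9, 208.5, 205.1, 201.7]
[(114, 156, 150), (112, 153, 146), (114, 153, 142), (108, 147, 135), (106, 141, 124), (111, 135, 121), (120, 125, 110), (113, 118, 99), (108, 121, 116), (106, 126, 129), (106, 128, 134), (106, 127, 133), (109, 130, 134), (107, 129, 133), (112, 135, 137), (161, 181, 179), (174, 193, 195), (94, 126, 153), (80, 118, 153), (108, 156, 199), (112, 161, 206), (110, 159, 204), (113, 161, 206), (111, 161, 207), (111, 160, 206), (111, 160, 206), (111, 159, 205), (111, 159, 204), (111, 161, 207), (112, 163, 208), (113, 162, 208), (115, 164, 211)]
```

View pics/w8.png

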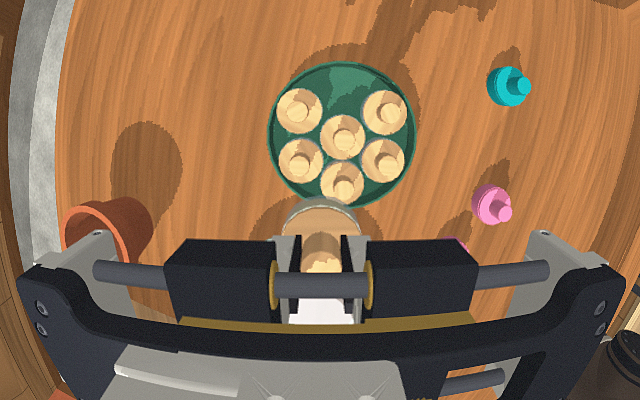

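Six jars are in view: five round the top and sides at (299,112), (385,112), (300,158), (384,159), (342,183), plus the middle one at (342,134). The top slot at (343,86) is free. I'll refine the neighbours numerically.

Run:
```python
from h import *
o,p=wrist()
print(tinfit(p,(342,134,80)))
C=np.array([.516,-.2504])
for z in (.030,):
    r=rect(p,C,.09,z,720)  # 4px/mm
    hsv=cv2.cvtColor(r,cv2.COLOR_BGR2HSV)
    m=cv2.inRange(hsv,(8,40,90),(25,200,255)); k=np.zeros_like(m); cv2.circle(k,(360,360),318,255,-1); m&=k
    g=cv2.GaussianBlur(r,(5,5),0)
    # stopper disc r=24.5mm: best disc match on tan mask minus annulus
    d=np.zeros((241,241),np.float32); cv2.circle(d,(120,120),98,1,-1); a=np.zeros_like(d); cv2.circle(a,(120,120),108,1,-1); a-=d
    s=cv2.filter2D((m>0).astype(np.float32),-1,d/d.sum()-a/a.sum(),borderType=cv2.BORDER_CONSTANT)
    for i in range(7):
        _,v,_,(x,y)=cv2.minMaxLoc(s); X=np.array([C[0]+.09-y/4000*720/719,C[1]+.09-x/4000*720/719]); e=(X-C)*1000
        print(round(v,2),X.round(4),np.hypot(*e).round(1),np.degrees(np.arctan2(e[1],e[0])).round(1)); cv2.circle(s,(x,y),90,-9,-1)
```

```text
(array([ 0.51625625, -0.25022518]), np.float64(0.0008641223736298206), array([ 0.51616216, -0.25030773,  0.08215926]))
0.96 [ 0.4778 -0.2873] 53.1 -136.0
0.96 [ 0.5682 -0.267 ] 54.8 -17.7
0.94 [ 0.5161 -0.2495] 0.9 81.9
0.94 [ 0.5547 -0.2135] 53.5 43.7
0.93 [ 0.4663 -0.2348] 52.1 162.5
0.79 [ 0.5046 -0.1997] 52.0 102.7
0.14 [ 0.5094 -0.1777] 73.0 95.2
```

Emit:
{"fn": "carry_out", "kwargs": {
  "increments": [
    [0, 0, 0, 0, -50, 0, 1],
    [0, 0, 0, 0, -100, 0, 1],
    [0, 0, 0, 0, -103, -50, 1],
    [0, 0, 0, 0, -103, -100, 1],
    [0, 0, 0, 0, -103, -125, 1],
    [0, 0, 0, 0, -103, -125, 1],
    [0, 0, 0, 0, -103, -125, 1]
  ]
}}

```text
clock: 20.1
tool_pos: [0.5292, -0.3024, 0.0804]
orientation: [-179.9, 0.1, -167.1]
force: [-0.2, -0.7, -0.7]
opening: 0.0211
```

Emit:
{"fn": "carry_out", "kwargs": {
  "increments": [
    [0, 0, 0, -0.6, 0.5, -12, 1],
    [0, 0, 0, -0.6, 0.5, -24, 1],
    [0, 0, 0, -0.6, 0.5, -35, 1],
    [0, 0, 0, -0.6, 0.5, -42, 1],
    [0, 0, 0, -0.6, 0.5, -46.5, 1],
    [0, 0, 0, -0.6, 0.5, -46.5, 1]
  ]
}}

```text
clock: 20.85
tool_pos: [0.5271, -0.3022, 0.0344]
orientation: [-180.0, -0.0, -167.1]
force: [-5.7, 3.0, 16.4]
opening: 0.0216
```

Emit:
{"fn": "carry_out", "kwargs": {
  "increments": [
    [0, 0, 0, -0.5, 0.3, 0, 0.5],
    [0, 0, 0, -0.5, 0.3, 0, 0.5],
    [0, 0, 0, -0.5, 0.3, 0, 0.5],
    [0, 0, 0, 0, 0, 20, 0.5],
    [0, 0, 0, 0, 0, 60, 0.5],
    [0, 0, 0, 0, 0, 120, 0.5],
    [0, 0, 0, 0, 50, 170, 0.5],
    [0, 0, 0, 0, 103, 170, 0.5],
    [0, 0, 0, 0, 103, 170, 0.5],
    [0, 0, 0, 0, 103, 170, 0.5]
  ]
}}

```text
clock: 22.1
tool_pos: [0.5275, -0.1987, 0.2025]
orientation: [-180.0, -0.0, -167.1]
force: [0.7, 0.5, -0.1]
opening: 0.0441
```

```bash
cat >> h.py <<'E'
def jars(p,C=np.array([.516,-.2504])):
    r=rect(p,C,.09,.03,720); hsv=cv2.cvtColor(r,cv2.COLOR_BGR2HSV)
    m=cv2.inRange(hsv,(8,40,90),(25,200,255)); k=np.zeros_like(m); cv2.circle(k,(360,360),318,255,-1); m&=k
    d=np.zeros((241,241),np.float32); cv2.circle(d,(120,120),98,1,-1); a=np.zeros_like(d); cv2.circle(a,(120,120),108,1,-1); a-=d
    s=cv2.filter2D((m>0).astype(np.float32),-1,d/d.sum()-a/a.sum(),borderType=cv2.BORDER_CONSTANT)
    for i in range(7):
        _,v,_,(x,y)=cv2.minMaxLoc(s); X=np.array([C[0]+.09-y/4000*720/719,C[1]+.09-x/4000*720/719]); e=(X-C)*1000
        print(round(v,2),X.round(4),np.hypot(*e).round(1),np.degrees(np.arctan2(e[1],e[0])).round(1)); cv2.circle(s,(x,y),90,-9,-1)
E
python3 - <<'E'
from h import *
o,p=wrist();print(o['clock'],o['tool_pos'],o['opening'],o['force']);jars(p)
q=ctrl.snapshot('scene'); s=ctrl.snapshot('side')
A=cv2.resize(p['pixels'][50:220,250:440],(400,358),interpolation=cv2.INTER_CUBIC)
B=[]
for im in(q,s):
    u,v=proj(im,[.516,-.25,.03]).astype(int); B.append(cv2.resize(im['pixels'][v-36:v+36,u-40:u+40],(400,358),interpolation=cv2.INTER_CUBIC))
cv2.imwrite('pics/c.png',np.vstack([np.hstack([A,B[0]])[:300],np.hstack([B[1],B[1]*0])[:300]]))
E
```

```text
22.1 [ 0.52750097 -0.19871817  0.20245561] 0.04407152893862243 [ 0.66839569  0.46069902 -0.10777723]
0.97 [ 0.5682 -0.267 ] 54.8 -17.7
0.97 [ 0.5271 -0.3026] 53.4 -78.0
0.96 [ 0.4778 -0.2873] 53.1 -136.0
0.95 [ 0.5161 -0.2495] 0.9 81.9
0.94 [ 0.5547 -0.2137] 53.3 43.5
0.93 [ 0.4661 -0.2348] 52.3 162.6
0.86 [ 0.5044 -0.1992] 52.5 102.8
```

View pics/c.png

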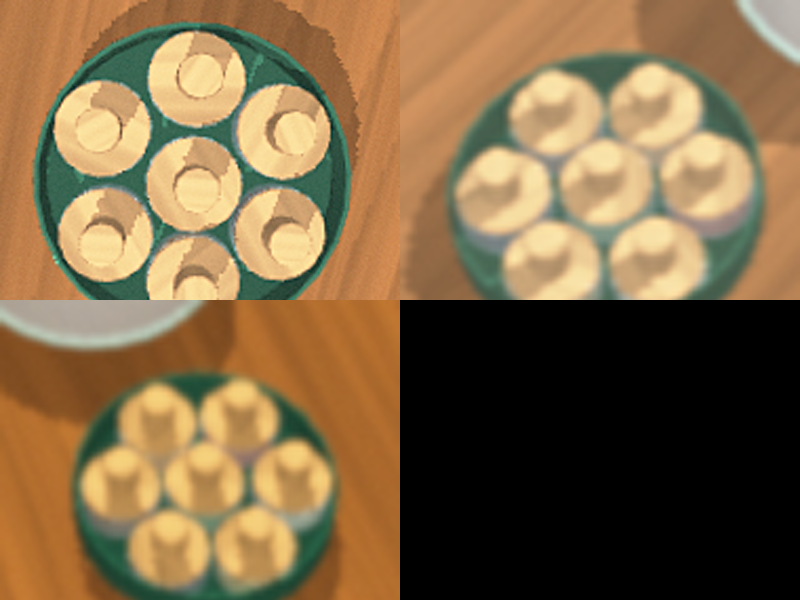

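All seven jars stand flat in the tin: stopper discs are equal in size and evenly spaced in all three views, with ring radii of 52–55 mm. Next is the dome.

Emit:
{"fn": "carry_out", "kwargs": {
  "increments": [
    [0, 0, 0, -5, 60, 10, 0.4],
    [0, 0, 0, -10, 120, 10, 0.4],
    [0, 0, 0, -14, 180, 0, 0.4],
    [0, 0, 0, -14, 197, -30, 0.4],
    [0, 0, 0, -14, 197, -38, 0.4],
    [0, 0, 0, -14, 197, -38, 0.4],
    [0, 0, 0, -14, 197, -38, 0.4]
  ]
}}

```text
clock: 23.12
tool_pos: [0.5141, -0.003, 0.1652]
orientation: [-180.0, 0.0, -167.2]
force: [0.8, -1.3, 0.9]
opening: 0.0526
```

Run:
```python
from h import *
o,p=wrist();print(o['clock'],o['tool_pos'],o['orientation'],o['opening'])
h=cv2.cvtColor(p['pixels'],cv2.COLOR_BGR2HSV); m=cv2.inRange(h,(50,110,60),(75,255,255))
n,l,s,c=cv2.connectedComponentsWithStats(m)
for i in range(1,n):
    if s[i,4]>60: print(s[i],c[i].round(1),h[l==i].mean(0).round())
print(wproj(p,[[*o['tool_pos'][:2],.116],[*o['tool_pos'][:2],.086]]))
# top face: brighter part
i=1+np.argmax(s[1:,4]); V=h[...,2].astype(float); t=np.percentile(V[l==i],[10,30,50,70,90]);print(t)
P=np.argwhere(l==i)
for v in range(P[:,0].min(),P[:,0].max()+1,2):
    u=P[P[:,0]==v,1]; print(v,u.min(),u.max(),int(V[v,u].mean()),end=' | ')
save(p,'w9')
```

```text
23.125 [ 0.51410394 -0.0029971   0.16524617] [-1.79984585e+02  4.57466668e-02 -1.67225886e+02] 0.05255144804685437
[ 290  160   50   48 1886] [314.4 183.4] [ 69. 184. 147.]
[[321.07500714 220.49398977]
 [321.05858431 207.11098443]]
[ 94. 127. 163. 166. 170.]
160 309 320 114 | 162 303 326 133 | 164 300 329 134 | 166 298 331 136 | 168 296 333 135 | 170 294 334 135 | 172 293 336 128 | 174 292 337 124 | 176 291 338 121 | 178 291 338 119 | 180 290 338 131 | 182 290 339 146 | 184 290 339 153 | 186 290 338 159 | 188 291 338 161 | 190 291 338 161 | 192 292 337 163 | 194 292 336 163 | 196 294 335 164 | 198 295 334 166 | 200 297 332 166 | 202 299 330 168 | 204 302 327 167 | 206 307 322 169 |
```

Run:
```python
import cv2
a=cv2.imread('pics/w9.png')
cv2.imwrite('pics/w9c.png',cv2.resize(a[110:260,220:420],(800,600),interpolation=cv2.INTER_CUBIC))
```

```text
(no output)
```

View pics/w9c.png

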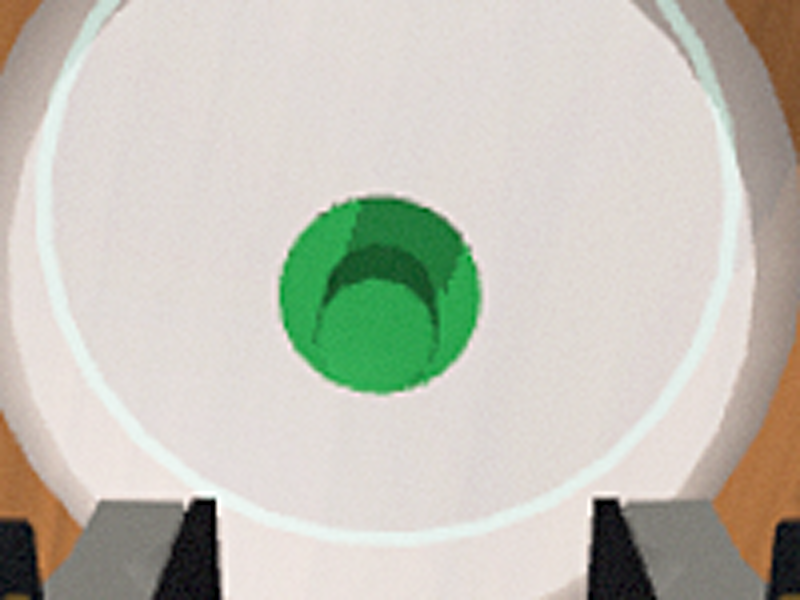

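The picture shows the knob top at about (314,194) and a wider green base disc at (314,183).

Run:
```python
from h import *
o,p=wrist();print(o['tool_pos'],o['orientation'])
print(wz(p,[(314,194.5)],.116),wz(p,[(314.4,183.4)],.088))
for r in(.017,.018,.019,.020):
  for z in (.088,.092): 
    c=wz(p,[(314.4,183.4)],z)[0]; print(r,z,wproj(p,[c+[r,0,0],c-[r,0,0],c+[0,r,0],c-[0,r,0]]).round(0).tolist())
```

```text
[ 0.51409219 -0.0028673   0.16532753] [-1.79994650e+02  6.56460535e-02 -1.67225780e+02]
[[ 0.52323621 -0.02075313  0.116     ]] [[ 0.52370937 -0.02152238  0.088     ]]
0.017 0.088 [[293.0, 179.0], [335.0, 188.0], [310.0, 203.0], [319.0, 163.0]]
0.017 0.092 [[293.0, 179.0], [336.0, 188.0], [310.0, 204.0], [319.0, 162.0]]
0.018 0.088 [[292.0, 179.0], [337.0, 188.0], [310.0, 205.0], [319.0, 161.0]]
0.018 0.092 [[292.0, 178.0], [337.0, 188.0], [310.0, 205.0], [320.0, 161.0]]
0.019 0.088 [[291.0, 178.0], [338.0, 189.0], [309.0, 206.0], [320.0, 160.0]]
0.019 0.092 [[290.0, 178.0], [338.0, 189.0], [309.0, 206.0], [320.0, 160.0]]
0.02 0.088 [[290.0, 178.0], [339.0, 189.0], [309.0, 207.0], [320.0, 159.0]]
0.02 0.092 [[289.0, 178.0], [340.0, 189.0], [309.0, 207.0], [320.0, 159.0]]
```

Emit:
{"fn": "carry_out", "kwargs": {
  "increments": [
    [0, 0, 0, 9, -18, 0, 0.4],
    [0, 0, 0, 9, -18, -30, 0.4],
    [0, 0, 0, 9, -18, -60, 0.4],
    [0, 0, 0, 9, -18, -70, 0.4],
    [0, 0, 0, 9, -18, -70, 0.4],
    [0, 0, 0, 9, -18, -70, 1],
    [0, 0, 0, 9, -18, -70, 1],
    [0, 0, 0, 9, -18, -70, 1],
    [0, 0, 0, 9, -18, -70, 1],
    [0, 0, 0, 9, -18, -70, 1]
  ]
}}

```text
clock: 24.48
tool_pos: [0.5227, -0.0199, 0.0949]
orientation: [-180.0, 0.0, -167.1]
force: [-1.1, 0.9, 2.7]
opening: 0.0214
```

Emit:
{"fn": "carry_out", "kwargs": {
  "increments": [
    [0, 0, 0, 0, 0, 10, 1],
    [0, 0, 0, 0, 0, 30, 1],
    [0, 0, 0, 0, 0, 55, 1],
    [0, 0, 0, 0, 0, 80, 1],
    [0, 0, 0, 0, 0, 95, 1],
    [0, 0, 0, 0, -15, 95, 1],
    [0, 0, 0, -1, -40, 95, 1],
    [0, 0, 0, -2, -75, 95, 1],
    [0, 0, 0, -3, -110, 95, 1],
    [0, 0, 0, -4, -145, 95, 1],
    [0, 0, 0, -5, -180, 95, 1],
    [0, 0, 0, -6, -210, 95, 1],
    [0, 0, 0, -6.5, -225, 95, 1],
    [0, 0, 0, -6.5, -230, 95, 1],
    [0, 0, 0, -6.5, -230, 95, 1],
    [0, 0, 0, -6.5, -230, 95, 1],
    [0, 0, 0, -6.5, -230, 95, 1]
  ]
}}

```text
clock: 26.6
tool_pos: [0.5161, -0.2492, 0.1897]
orientation: [180.0, 0.0, -167.1]
force: [-0.5, 0.3, -2.1]
opening: 0.0212
```

Run:
```python
from h import *
o,p=wrist();print(o['clock'],o['tool_pos'],o['orientation'],o['opening'],o['force'],o['moment'])
h=cv2.cvtColor(p['pixels'],cv2.COLOR_BGR2HSV); m=cv2.inRange(h,(50,110,60),(75,255,255))
n,l,s,c=cv2.connectedComponentsWithStats(m)
for i in range(1,n):
    if s[i,4]>60: print(s[i],c[i].round(1))
z=o['tool_pos'][2]-.095+.088
print('expected base disc edges',wproj(p,[[o['tool_pos'][0]-np.sin(np.radians(o['orientation'][2]))*k,o['tool_pos'][1]+np.cos(np.radians(o['orientation'][2]))*k,z] for k in(.017,.018,.019,.020)]))
```

```text
26.6 [ 0.51611837 -0.24922767  0.1896748 ] [ 1.79999511e+02  1.43727180e-02 -1.67076596e+02] 0.02123856749185161 [-0.50195541  0.26449652 -2.10312123] [ 0.06355249  0.12763031 -0.01528125]
[ 289  212   64   61 2607] [320.8 241.5]
expected base disc edges [[321.08107497 219.51178159]
 [321.08033031 217.88031818]
 [321.07957467 216.24231874]
 [321.07880795 214.5978361 ]]
```

Emit:
{"fn": "carry_out", "kwargs": {
  "increments": [
    [0, 0, 0, 0, 1.3, -20, 1],
    [0, 0, 0, 0, 1.3, -40, 1],
    [0, 0, 0, 0, 1.3, -60, 1],
    [0, 0, 0, 0, 1.3, -75, 1],
    [0, 0, 0, 0, 1.3, -86, 1],
    [0, 0, 0, 0, 1.3, -91, 1],
    [0, 0, 0, 0, 1.3, -91, 1]
  ]
}}

```text
clock: 27.52
tool_pos: [0.516, -0.2487, 0.0985]
orientation: [-180.0, -0.0, -167.1]
force: [-0.8, -0.1, -2.1]
opening: 0.0211
```

Emit:
{"fn": "carry_out", "kwargs": {
  "increments": [
    [0, 0, 0, 0, 0, -2, 1],
    [0, 0, 0, 0, 0, -4, 1],
    [0, 0, 0, 0, 0, -4, 1]
  ]
}}

```text
clock: 27.9
tool_pos: [0.5163, -0.2488, 0.095]
orientation: [-180.0, 0.0, -167.1]
force: [0.3, 0.2, 0.2]
opening: 0.0214
```

Emit:
{"fn": "carry_out", "kwargs": {
  "increments": [
    [0, 0, 0, 0, 0, 0, 0.5],
    [0, 0, 0, 0, 0, 0, 0.5],
    [0, 0, 0, 0, 0, 0, 0.5],
    [0, 0, 0, 0, 0, 25, 0.5],
    [0, 0, 0, 0, 0, 60, 0.5],
    [0, 0, 0, -9, 18, 70, 0.5],
    [0, 0, 0, -9, 18, 70, 0.5],
    [0, 0, 0, -9, 18, 70, 0.5],
    [0, 0, 0, -9, 18, 70, 0.5]
  ]
}}

```text
clock: 29.02
tool_pos: [0.5066, -0.2306, 0.1637]
orientation: [180.0, -0.1, -167.1]
force: [0.4, -0.3, -0.6]
opening: 0.0435
```

Run:
```python
from h import *
o,p=wrist();print(o['clock'],o['tool_pos'],o['orientation'],o['opening'],o['force'])
h=cv2.cvtColor(p['pixels'],cv2.COLOR_BGR2HSV); m=cv2.inRange(h,(50,110,60),(75,255,255))
n,l,s,c=cv2.connectedComponentsWithStats(m)
for i in range(1,n):
    if s[i,4]>60: print(s[i],c[i].round(1),wz(p,[c[i]],.088))
save(p,'w10')
for n in('scene','side'):
    q=ctrl.snapshot(n); h=cv2.cvtColor(q['pixels'],cv2.COLOR_BGR2HSV)
    u,v=proj(q,[.516,-.25,.1]).astype(int); m=cv2.inRange(h,(50,130,60),(75,255,255)); k=np.zeros_like(m); cv2.circle(k,(u,v),14,255,-1)
    P=np.argwhere(m&k)[:,::-1]; print(n,len(P),'knob blob',P.mean(0) if len(P) else '', 'expect', proj(q,[.516,-.25,.1]))
    for l in('dome','pot','seedbox','planter','trowel'):
        for d in ctrl.search_frame(q,l)[:1]: print(l,np.round(d['centre'],3),round(d['confidence'],2))
    for d in ctrl.outline_of(q,'dome')[:1]:
        M=d['pixels'].astype(np.uint8); H=cv2.convexHull(np.argwhere(M)[:,::-1].astype(np.int32))[:,0].astype(float)
        a=np.linspace(0,2*np.pi,72,endpoint=False)
        def hull(x,y):
            X=[[x+r*np.cos(t),y+r*np.sin(t),z] for r,z in((.095,0),(.0935,.086)) for t in a]
            X+=[[x,y,.116]]
            return np.array([proj(q,w) for w in X],np.float32)
        def iou(x,y):
            I=np.zeros_like(M); cv2.fillConvexPoly(I,cv2.convexHull(hull(x,y)).astype(np.int32),1); return (I&M).sum()/(I|M).sum()
        b=max(((iou(x,y),x,y) for x in np.arange(.50,.533,.002) for y in np.arange(-.27,-.229,.002)));print('dome silhouette',b)
```

```text
29.025 [ 0.50661079 -0.2306072   0.1636889 ] [ 1.79970362e+02 -7.85932582e-02 -1.67136275e+02] 0.043479215449416214 [ 0.35083194 -0.29152168 -0.55996094]
[ 289  158   50   49 1914] [313.7 181.9] [[ 0.51693252 -0.25070347  0.088     ]]
scene 79 knob blob [250.06329114 253.67088608] expect [248.98910267 252.6181773 ]
dome [ 0.536 -0.269  0.091] 0.96
pot [ 0.78  -0.051  0.066] 0.79
seedbox [0.753 0.162 0.086] 0.91
planter [ 0.555 -0.479  0.05 ] 0.93
trowel [0.571 0.476 0.01 ] 0.82
dome silhouette (np.float64(0.8832323232323233), np.float64(0.52), np.float64(-0.252))
side 105 knob blob [345.75238095 254.87619048] expect [345.58975595 253.67991367]
dome [ 0.502 -0.281  0.088] 0.62
pot [ 0.785 -0.065  0.072] 0.97
seedbox [0.779 0.08  0.084] 0.79
planter [ 0.543 -0.485  0.053] 0.68
trowel [0.563 0.479 0.009] 0.89
dome silhouette (np.float64(0.8718094157685763), np.float64(0.52), np.float64(-0.25))
```

```bash
python3 -c "
from plant import ctrl
print(ctrl.close_job())"
```

```text
the job is handed in; nothing more can be done
None
```

All seven jars are in the tin, the dome is over it, and the job is handed in at about 29 s; it reported no verdict. I moved the misplaced jar 33° along the ring, set the two loose jars into the last two places, and lowered the dome over the tin.

**Jars:** before the dome went on, the ring jars measured 52–55 mm from the tin centre and the middle one about 1 mm off. All of them looked upright and flat in three camera views. I did not look at them again through the dome.

**Last jar:** it met about 16 N of vertical contact force as it touched down. The picture afterwards showed it seated, with its neighbours unmoved.

**Dome:** the wrist camera put its centre at (0.517, -0.251), about 1 mm from the tin centre. It was released at the height where it had been picked up from the bench, with no contact force. Silhouette fits from the fixed cameras put it up to 4 mm away in x. That is still inside the 12 mm limit, but the fits were loose (overlap about 0.88).

**Bystanders:** the scene camera's network found the pot, seed box, planter and trowel within about 4 mm of where they started. The side camera disagreed on the seed box, putting it about 85 mm away; I took that as a misdetection and did not check further.

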